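Roll the agitator shaft flat-up under its keeper

TASK

Swing the stand's hinged keeper bar over onto the agitator shaft, and roll the shaft in its V-blocks, for instance by nudging the impeller blades round, until the one flat on the shaft faces up and the keeper bar lies level and flush on it, so that the shaft cannot turn. Do not lift the shaft out of the V-blocks; leave the sample cup, the milk bottles and the tape roll where they stand.

Things in the scene. Friction and masses are not known exactly. Their poses are not given: they have to be found in the camera images.
- stand: V-block stand, fixed: base plate 130 (x) x 150 (y) x 12 mm, two white plastic V-blocks (90 degree V, 58 mm high, 72 mm wide, 22 mm thick, centred at y = -46 and +46 mm). Origin: centre of the underside; z up, y along the shaft. The keeper's hinge bracket stands at x = +48 mm, 85 mm high, 32 mm wide in y.
- stand_axis (a point): on the axis of the V-blocks midway between them, 62 mm above the worktop: where the middle of the shaft belongs. Same directions as the stand.
- shaft: loose steel agitator shaft, 32 mm thick, 0.6 kg, 237 mm long, lying in both V-blocks along the stand's y; turns easily, stays where left. Collars outside the V-blocks leave 3 mm of end play. Origin: on its axis, midway between the V-blocks; y towards the impeller. The part with flat and impeller is clamped on at an unknown angle, so the roll of this pose does NOT tell where the flat is.
- flat (a point): on the shaft's axis, under the keeper. Here the shaft has its one flat: 26 mm wide, 60 mm long, 9.5 mm from the axis (6.5 mm below the round). Its direction must be seen, or felt with the keeper; this point's roll does not tell it.
- impeller (a point): on the shaft's axis, at the middle of the impeller: four radial steel blades at right angles, 4 mm thick, 30 mm wide along the axis, out to 42 mm from it. One blade points the same way as the flat. A few newtons sideways on an upper blade roll the shaft; a blade leaning over 40 degrees towards the finger wedges: push the one beyond it from between. The point's roll does not tell the blades' angle.
- keeper (a joint): hinge of the keeper bar, rad, along the stand's y at x = +48, z = 74.5 mm. 0: level, flush on the flat; about 0.13: on the shaft's round; -0.15: lower stop; 1.6 to 2.0: open, upright or leaning away from the shaft. Tipped below about 1.5 it falls gently onto the shaft by its own weight and rides on it, dropping when the flat comes up. Pressing its knob (10 to 16 N) trues a flat a few degrees off.
- keeper_knob (a point): top centre of the black knob (18 mm across, 14 mm high) on the keeper bar, 84 mm from the hinge pin, 17 mm above the bar's middle. The bar: steel, 94 mm long, 18 mm wide in y, 6 mm thick, 0.16 kg; at joint 0 it reaches from the hinge to the stand's -x across the shaft. Moves with the bar.
- sample_cup: bystander: tapered plastic cup, 49 mm wide, 64 mm high, standing near the stand; origin at the centre of its foot
- milk_bottle_1: bystander: capped sample bottle, 74 mm wide, 136 mm high; origin at the centre of its foot
- tape_roll: bystander: roll of tape, 100 mm across, 25 mm high, lying flat; origin at the centre of its underside

How it is judged:
By the outcome, as a careful person would: the job done as asked, in the order asked, and still so for the second after the job is handed in, with the robot touching nothing.
It also fails if it takes over 64 s, if anything falls off the work surface, if the arm or the gripper's body presses on something with over 40 N, if the wrist force passes 120 N, or if a joint passes its speed limit or range.

ROBOT

A 7-joint arm with a two-finger parallel gripper is mounted at the origin on a cart in front of the work surface, level with it; the furniture and walls round the work are solid. World frame = base frame: x ahead of the robot, y to its left, z up, the work surface at z = 0. Lengths are in m, angles in rad, forces in N, time in s.
With the tool pointing down it reaches from about 0.425 to 0.925 m from the base axis. Payload 6.8 kg.
Tool frame: the origin (TCP) lies midway between the tips of the shut fingers; the grasp point (between the pads) lies 19 mm behind it; z points along the fingers, x is the direction in which the jaws open and shut, and the axes are right-handed (so a half turn about z gives the same grasp; the last joint's range is limited). The gripper opens to 85 mm and grips with 20 to 120 N. Pads are 22 mm wide; open, the fingers measure 114 mm over their backs; the gripper's body (76 mm by 85 mm) begins 54 mm behind the grasp point. The pads swing forward as they close: fully open they stand 13 mm farther back than shut.
Start: joints at [-1.262, 0.477, 0.022, 1.555, -0.011, 1.109, -0.083], TCP at [0.273, 0.617, 0.231] pointing down, gripper open.
Joint ranges: [-2.96, 2.96], [-0.34, 2.1], [-1.41, 1.46], [0.24, 2.44], [-1.37, 4.51], [0.17, 1.92], [-2.96, 2.96]. Speed limits (rad/s): [2.39, 2.39, 3.14, 3.14, 3.14, 3.14, 3.14].

INTERFACE

Orientations are given as a rotation vector (axis times angle).
In Python, from bench import r gives the robot as it stands. The module is installed in compiled form; this text tells all that it offers.
- The arm moves only by the shell command python3 -m pendant 'ROWS' [OPENING] [FORCE]. ROWS is text: rows parted by semicolons, each of 4 numbers parted by spaces: the shift along the tool's x, y, z in cm, then the turn about the tool's z in degrees. A call has 1 to 8 rows; each row shifts and turns the pose as measured when the row begins, along the tool's axes as they then stand; what a row does not reach is not made up. A row lasts 1/12 s, in which the tool goes at most 41.7 mm and 7.16 degrees, less where a joint would pass 70% of its speed; a pose out of reach is approached as far as the arm can. A call with a gripper value outside its range is refused whole. OPENING is the closure in counts, from 0 (fully open) to 255 (shut), set as the call begins (- or left out, the last holds). The fingers move at their own pace and stop on an object; FORCE is the grip in N (left out, the last holds). Time passes only in rows, so rows that do not move let the fingers close. It gives the time, the measured TCP pose, the force and the opening at its end, in the units of the state.
- r.get_obs(): the state, without advancing time (a new reading comes with each control period).
- r.grab_frame(name): name is "scene" or "top" or "wrist"; returns a dict with "color" (480x640x3 uint8, red, green, blue), "fx", "fy", "cx", "cy" (pixels), "R" (3x3) and "t" (3): a world point X has camera coordinates R X + t; the wrist camera has in their place "hand_eye" (4x4, takes a point from camera to tool coordinates, whose origin is the TCP and whose axes are the tool frame's). Camera axes: x right, y down, z forward; pixel columns grow to the right and rows downward; lengths in m; the calibration is good to about 2 mm. A picture is of the moment at which its call begins: read the wrist's pose just before it. There is no depth.
- r.hand_in(): hands the job in, once; it reports no verdict.
The state is a dict: "clock": time; "joints": joint angles; "qvel": joint speeds; "tau": joint torques, N m; "tcp_pos": TCP position; "orientation": TCP orientation; "contact_force": force on the tool from outside, world axes, zero at the start; "moment": the same for the moment, N m; "grip_width": finger opening in m.
Only numpy, scipy, OpenCV 4.12 (cv2) and the standard library are available. Lean on these libraries where they do the work, as an engineer would, in place of code of your own. Each camera call takes 0.05 s, during which the arm holds its last target.

## Working session

There is one attempt and no reset: what is moved stays moved. The work goes in short steps, Python scripts to look and compute and a shell command to move; the robot and the scene stay as the last step left them, time stands still between calls to the robot, and variables do not carry over. Pictures are saved under pics/ and viewed, and the job is handed in when it is done.

```bash
mkdir -p pics; cat > h.py <<'E'
from bench import r
import cv2,numpy as np
from scipy.spatial.transform import Rotation as Ro
def snap(n,f,crop=None,s=1):
    o=r.get_obs(); g=r.grab_frame(n); c=g['color'][:,:,::-1]
    if crop: x0,y0,x1,y1=crop; c=c[y0:y1,x0:x1]
    c=cv2.resize(np.ascontiguousarray(c),None,fx=s,fy=s,interpolation=cv2.INTER_CUBIC); cv2.imwrite('pics/'+f,c)
    return o,g
def ray(g,u,v,o=None):
    d=np.array([(u-g['cx'])/g['fx'],(v-g['cy'])/g['fy'],1])
    if 'R' in g: return -g['R'].T@g['t'], g['R'].T@d
    H=g['hand_eye']; Rt=Ro.from_rotvec(o['orientation']).as_matrix()
    return o['tcp_pos']+Rt@H[:3,3], Rt@H[:3,:3]@d
def atz(g,u,v,z,o=None):
    p,d=ray(g,u,v,o); return p+d*(z-p[2])/d[2]
def proj(g,X,o=None):
    X=np.asarray(X)
    if 'R' in g: c=g['R']@X+g['t']
    else:
        Rt=Ro.from_rotvec(o['orientation']).as_matrix(); H=g['hand_eye']
        c=H[:3,:3].T@(Rt.T@(X-o['tcp_pos'])-H[:3,3])
    return g['fx']*c[0]/c[2]+g['cx'], g['fy']*c[1]/c[2]+g['cy']
def tri(*rays):
    A=np.zeros((3,3));b=np.zeros(3)
    for p,d in rays:
        d=d/np.linalg.norm(d);P=np.eye(3)-np.outer(d,d);A+=P;b+=P@p
    return np.linalg.solve(A,b)
E
python3 - <<'E'
from h import *
np.set_printoptions(precision=4,suppress=True)
for n in('scene','top'):
    o,g=snap(n,n+'0.png'); print(n,g['fx'],g['cx'],g['cy'],-g['R'].T@g['t'],g['R'])
o,g=snap('wrist','wrist0.png')
print(g['hand_eye'],o)
E
```

```text
scene 534.7884665287213 309.621526992605 244.83848197194015 [-0.0125 -0.5713  0.5959] [[ 0.7542 -0.6565 -0.0158]
 [-0.349  -0.3804 -0.8564]
 [ 0.5562  0.6514 -0.516 ]]
top 458.528536050244 326.2164953375986 233.57708649334916 [0.3607 0.0576 0.9956] [[ 0.0041 -1.     -0.0003]
 [-0.9832 -0.0039 -0.1824]
 [ 0.1824  0.0011 -0.9832]]
[[ 1.     -0.0005 -0.      0.001 ]
 [ 0.0004  0.9634  0.2681 -0.0681]
 [-0.0001 -0.2681  0.9634 -0.1433]
 [ 0.      0.      0.      1.    ]] {'clock': 0.1, 'joints': array([-1.2621,  0.4777,  0.0223,  1.5564, -0.0115,  1.1093, -0.0831]), 'qvel': array([-0.0008, -0.0033,  0.0006, -0.0037,  0.0016, -0.0003,  0.0001]), 'tau': array([  0.0042, -59.7758,   1.6136, -28.1953,   0.0128,   0.005 ,
        -0.    ]), 'tcp_pos': array([0.273 , 0.6167, 0.2304]), 'orientation': array([ 2.6321,  1.7133, -0.0021]), 'contact_force': array([-0.0024, -0.2648, -0.352 ]), 'moment': array([-0.0439,  0.012 ,  0.0594]), 'grip_width': 0.08518994769396526}
```

View pics/scene0.png

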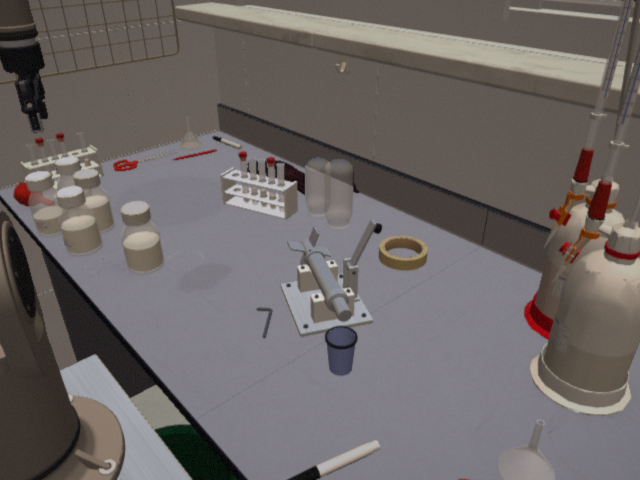

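View pics/top0.png

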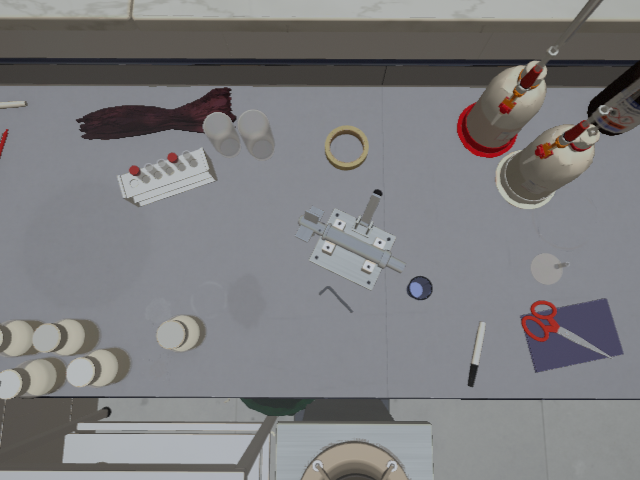

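View pics/wrist0.png

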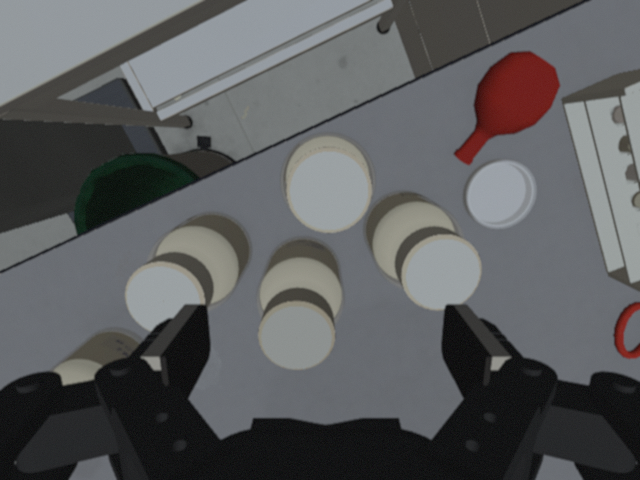

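```bash
python3 - <<'E'
from h import *
snap('top','top1.png',(280,170,440,310),5)
snap('scene','scene1.png',(260,200,420,340),5)
E
```

```text
(no output)
```

View pics/top1.png

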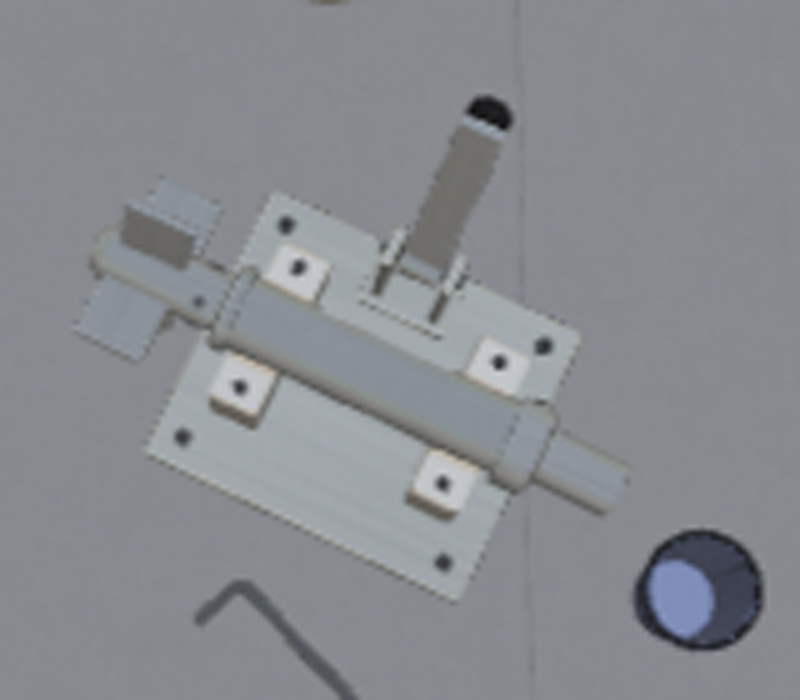

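View pics/scene1.png

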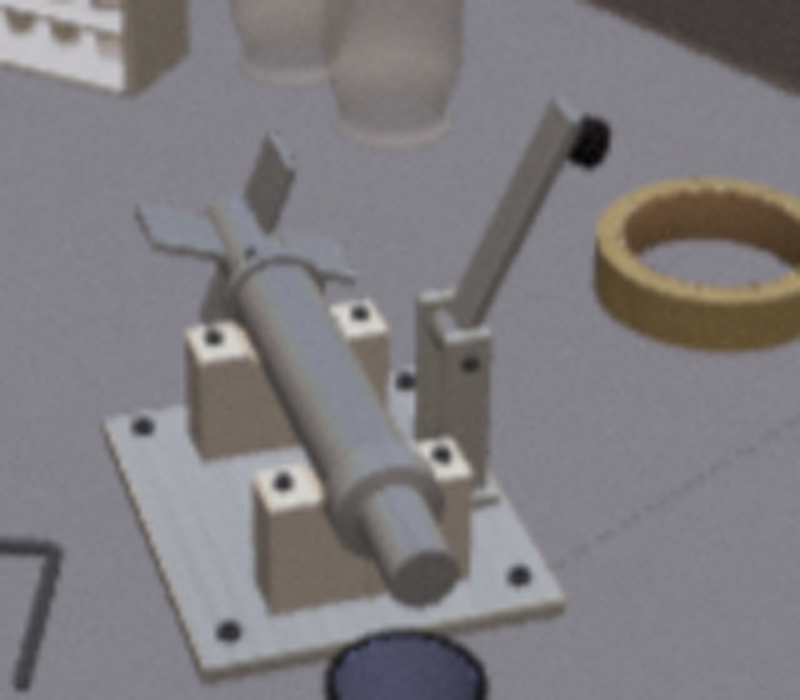

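```bash
python3 - <<'E'
from h import *
np.set_printoptions(precision=4,suppress=True)
g=r.grab_frame('top'); s=r.grab_frame('scene')
C=lambda u,v:(280+u/5,170+v/5)
S=lambda u,v:(260+u/5,200+v/5)
cs=[(280,190),(580,335),(460,603),(148,452)]
P=np.array([atz(g,*C(*c),.012) for c in cs]); print(P)
loc=np.array([(65,75),(65,-75),(-65,-75),(-65,75)])/1000
# fit 2d
Q=P[:,:2];q0=Q.mean(0);H=loc.T@(Q-q0)
th=np.arctan2(H[0,1]-H[1,0],H[0,0]+H[1,1]);print('c',q0,'th',th)
R2=np.array([[np.cos(th),-np.sin(th)],[np.sin(th),np.cos(th)]])
print('res',(loc@R2.T+q0-Q)*1000)
# second estimate from scene
cs2=[(105,425),(210,675),(562,605)]; L2=np.array([(-65,75),(-65,-75),(65,-75)])/1000
print('scene',np.array([atz(s,*S(*c),.012)[:2] for c in cs2])-(L2@R2.T+q0))
np.savez('stand.npz',c=q0,th=th)
R3=np.eye(3);R3[:2,:2]=R2;O=np.r_[q0,0]
L=lambda X:R3.T@(np.asarray(X)-O)
W=lambda X:R3@np.asarray(X)+O
k=tri(ray(g,*C(490,115)),ray(s,*S(592,143)));print('knob',k,L(k))
# blades in the stand frame
b=tri(ray(g,*C(160,182)),ray(s,*S(275,133)));
for y in(.085,.1,.115):
  print([ (n,np.round(np.array(proj(gg,W((0,y,.062)))),1)) for n,gg in(('t',g),('s',s))])
print('cup',L(atz(g,420,288,.064)),atz(g,420,288,.064), 'imp', W((0,.1,.1)))
E
```

```text
[[ 0.6006  0.0373  0.012 ]
 [ 0.5362 -0.0934  0.012 ]
 [ 0.4199 -0.0395  0.012 ]
 [ 0.4841  0.0943  0.012 ]]
c [ 0.5102 -0.0003] th -0.44924855726462914
res [[ 0.7285  1.6897]
 [-0.0063 -2.7044]
 [-0.8036 -0.1736]
 [ 0.0815  1.1883]]
scene [[-0.0033 -0.0038]
 [-0.0011 -0.004 ]
 [-0.0056 -0.0005]]
knob [ 0.5978 -0.0402  0.1441] [0.0962 0.0021 0.1441]
[('t', array([317.7, 227.3])), ('s', array([312.5, 253.1]))]
[('t', array([311.3, 224.2])), ('s', array([310.4, 249.1]))]
[('t', array([304.8, 221.1])), ('s', array([308.3, 245.2]))]
cup [-0.0222 -0.1563  0.064 ] [ 0.4223 -0.1314  0.064 ] imp [0.5536 0.0898 0.1   ]
```

```bash
cat >> h.py <<'E'
_s=np.load('stand.npz'); th=float(_s['th']); O=np.r_[_s['c'],0]+[-.001,-.001,0]
R3=np.eye(3);R3[:2,:2]=[[np.cos(th),-np.sin(th)],[np.sin(th),np.cos(th)]]
L=lambda X:R3.T@(np.asarray(X)-O)
W=lambda X:R3@np.asarray(X)+O
def to(lx,ly,lz):
    "shift in tool cm to bring TCP to stand-frame point; yaw error deg (tool y to stand +x)"
    o=r.get_obs(); Rt=Ro.from_rotvec(o['orientation']).as_matrix()
    d=Rt.T@(W((lx,ly,lz))-o['tcp_pos'])*100
    ty=Rt[:,1]; yaw=np.degrees(np.arctan2(*(R3.T@ty)[[1,0]]))
    print('shift cm',np.round(d,2),'yaw tool-y vs stand x',round(yaw,1),'at',np.round(L(o['tcp_pos']),4),'F',np.round(R3.T@o['contact_force'],1),'t',round(o['clock'],2))
E
python3 - <<'E'
from h import *
g=r.grab_frame('top'); s=r.grab_frame('scene')
T=lambda g,X,o:np.round((np.array(proj(g,X))-o)*5)
for ph in (-80,-70,-60,0,10,20,30,40,100,110):
  a=np.radians(ph)
  p=[W((.042*np.sin(a),y,.062+.042*np.cos(a))) for y in(.085,.115)]
  print(ph,[T(g,x,(280,170)) for x in p],[T(s,x,(260,200)) for x in p])
to(.14,0,.2)
E
```

```text
-80 [array([146., 374.]), array([ 81., 343.])] [array([155., 268.]), array([136., 228.])]
-70 [array([148., 368.]), array([ 82., 336.])] [array([159., 251.]), array([140., 211.])]
-60 [array([150., 358.]), array([ 84., 326.])] [array([167., 234.]), array([148., 195.])]
0 [array([189., 268.]), array([122., 236.])] [array([261., 171.]), array([239., 133.])]
10 [array([197., 252.]), array([130., 220.])] [array([280., 170.]), array([258., 132.])]
20 [array([205., 238.]), array([138., 206.])] [array([298., 171.]), array([276., 134.])]
30 [array([213., 225.]), array([146., 193.])] [array([315., 176.]), array([293., 138.])]
40 [array([219., 214.]), array([153., 183.])] [array([331., 183.]), array([308., 146.])]
100 [array([235., 206.]), array([171., 175.])] [array([367., 267.]), array([344., 228.])]
110 [array([233., 213.]), array([169., 183.])] [array([362., 284.]), array([339., 244.])]
shift cm [-47.46  60.6    3.13] yaw tool-y vs stand x 1.9 at [-0.4811  0.4547  0.2312] F [ 0.  -0.9  0.1] t 0.45
```

```bash
python3 -m pendant '-2.4 3.1 0 0;-2.4 3.1 0 0;-2.4 3.1 0 0;-2.4 3.1 0 0;-2.4 3.1 0 0;-2.4 3.1 0 0;-2.4 3.1 0 0;-2.4 3.1 0 0' 255 40; python3 -m pendant '-2.4 3.1 0 0;-2.4 3.1 0 0;-2.4 3.1 0 0;-2.4 3.1 0 0;-2.4 3.1 0 0;-2.4 3.1 0 0;-2.4 3.1 0 0;-2.4 3.1 0 0'; python3 -c "
from h import *
to(.14,0,.2)"
```

```text
clock: 1.12
tcp_pos: [0.4207, 0.3419, 0.2292]
orientation: [-2.609, -1.736, -0.002]
contact_force: [1.5, 1.1, -0.1]
grip_width: 0.0003
clock: 1.78
tcp_pos: [0.581, 0.0544, 0.2296]
orientation: [-2.608, -1.737, -0.013]
contact_force: [0.6, 0.9, 0.7]
grip_width: 0.0001
shift cm [-8.7   9.5   2.84] yaw tool-y vs stand x 3.1 at [0.0405 0.0814 0.2296] F [0.1 1.1 0.7] t 1.78
```

```bash
python3 -m pendant '-2.4 2.6 0 1;-2.4 2.6 0 1;-2.2 2.4 0 1;-1.8 2.2 0 0;0 0 0 0;0 0 0 0' ; python3 -c "
from h import *
np.set_printoptions(precision=4,suppress=True)
to(.14,0,.125)
o,g=snap('wrist','w1.png'); snap('top','t1.png',(280,170,440,310),5)
print(proj(g,W((.096,0,.144)),o))"
```

```text
clock: 2.28
tcp_pos: [0.6392, -0.0848, 0.2295]
orientation: [-2.671, -1.651, -0.014]
contact_force: [0.2, 0.3, -0.1]
grip_width: -0.0
shift cm [ 1.77 -1.4  10.46] yaw tool-y vs stand x -0.8 at [ 0.1534 -0.0188  0.2295] F [ 0.1  0.4 -0.1] t 2.28
(np.float64(353.9359887044686), np.float64(153.07400831970943))
```

View pics/w1.png

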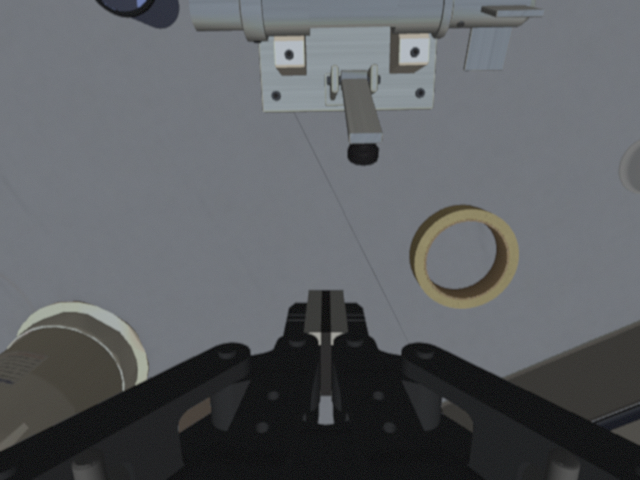

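```bash
python3 -m pendant '0.7 -0.5 2.5 0;0.7 -0.4 3.5 0;0.6 -0.4 3 0;0 0 1.7 0;0 0 0 0' ; python3 -c "
from h import *
to(.06,0.003,.125)"
```

```text
clock: 2.8
tcp_pos: [0.6381, -0.0491, 0.1226]
orientation: [-2.661, -1.666, -0.027]
contact_force: [-0.8, 0.0, 0.3]
grip_width: 0.0003
shift cm [-1.01 -7.69 -0.32] yaw tool-y vs stand x -0.2 at [0.1369 0.0129 0.1226] F [-0.7 -0.3  0.3] t 2.8
```

```bash
python3 -m pendant '-0.5 -1.5 -0.3 0;-0.5 -1.2 0 0;0 -1 0 0;0 -1 0 0;0 -0.8 0 0;0 -0.8 0 0' ; python3 -c "
from h import *
to(.06,0.003,.125); snap('scene','s2.png',(260,180,420,320),5)"
```

```text
clock: 3.3
tcp_pos: [0.577, -0.0228, 0.1291]
orientation: [-2.654, -1.679, -0.038]
contact_force: [0.4, -0.4, 0.4]
grip_width: -0.0003
shift cm [-0.71 -1.06  0.38] yaw tool-y vs stand x 0.4 at [0.0705 0.0101 0.1291] F [ 0.5 -0.2  0.4] t 3.3
```

View pics/s2.png

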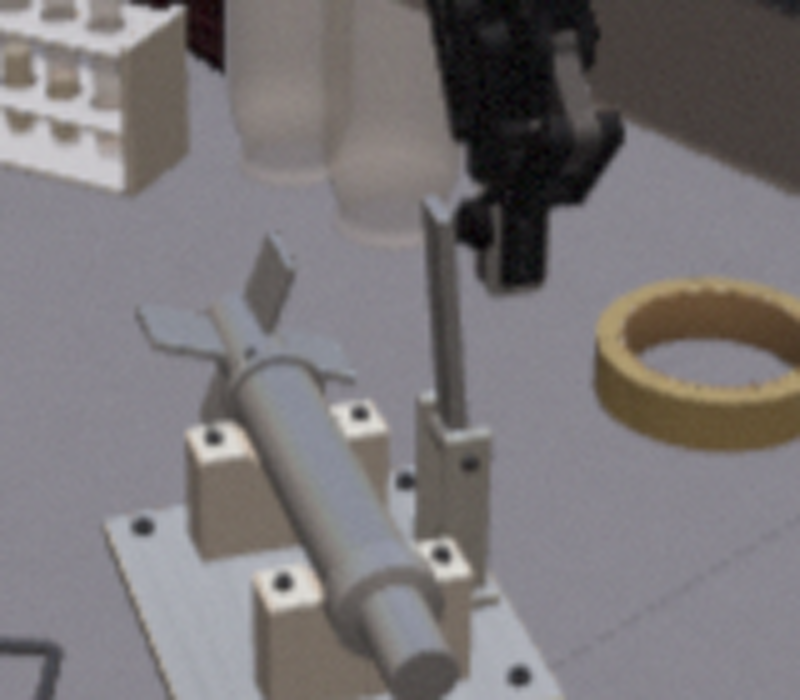

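```bash
python3 -m pendant '0 -0.7 0 0;0 -0.7 0 0;0 -0.7 0 0;0 -0.5 0 0;0 0 0 0;0 0 0 0;0 0 0 0' ; python3 -c "
from h import *
to(.06,0.003,.125); snap('scene','s3.png',(260,180,420,320),5)"
```

```text
clock: 3.93
tcp_pos: [0.5489, -0.0085, 0.1289]
orientation: [-2.65, -1.681, -0.036]
contact_force: [0.5, -0.4, 1.0]
grip_width: 0.0001
shift cm [-0.81  2.1   0.39] yaw tool-y vs stand x 0.5 at [0.0389 0.0108 0.1289] F [ 0.6 -0.1  1. ] t 3.93
```

View pics/s3.png

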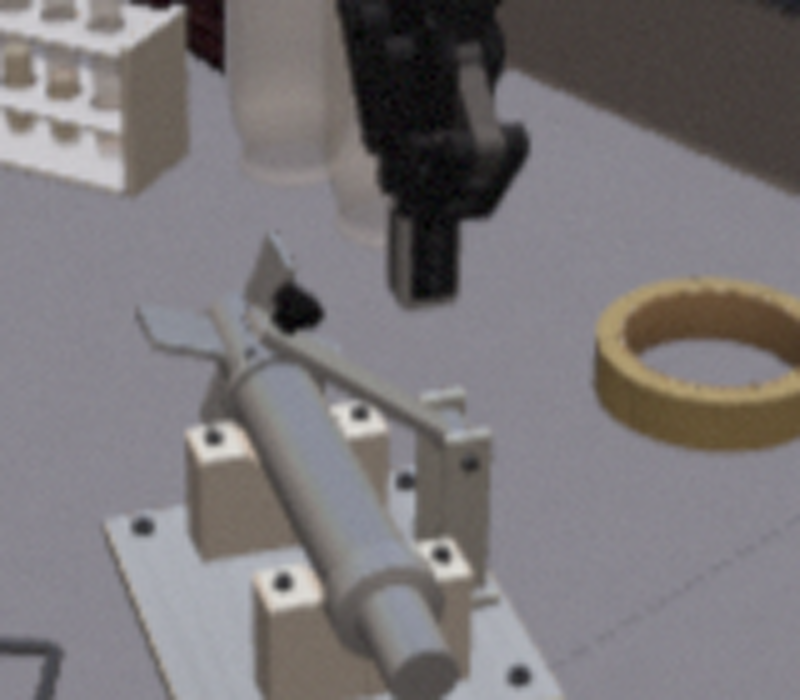

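```bash
python3 -m pendant '2.5 0 0 0;2.5 0 0 0;2.3 0 0 0;2 0 0 0;0 0 0 0' ; python3 -c "
from h import *
to(.036,0.103,.085); snap('scene','s4.png',(260,180,420,320),5);o,g=snap('wrist','w4.png')
print(proj(g,W((0,.103,.104)),o))"
```

```text
clock: 4.4
tcp_pos: [0.5917, 0.0753, 0.1308]
orientation: [-2.658, -1.672, -0.037]
contact_force: [0.3, 1.0, 0.0]
grip_width: 0.0001
shift cm [-0.28 -0.56  4.57] yaw tool-y vs stand x 0.1 at [0.0411 0.1049 0.1308] F [-0.2  1.   0. ] t 4.4
(np.float64(323.044053951754), np.float64(197.72665289286212))
```

View pics/s4.png

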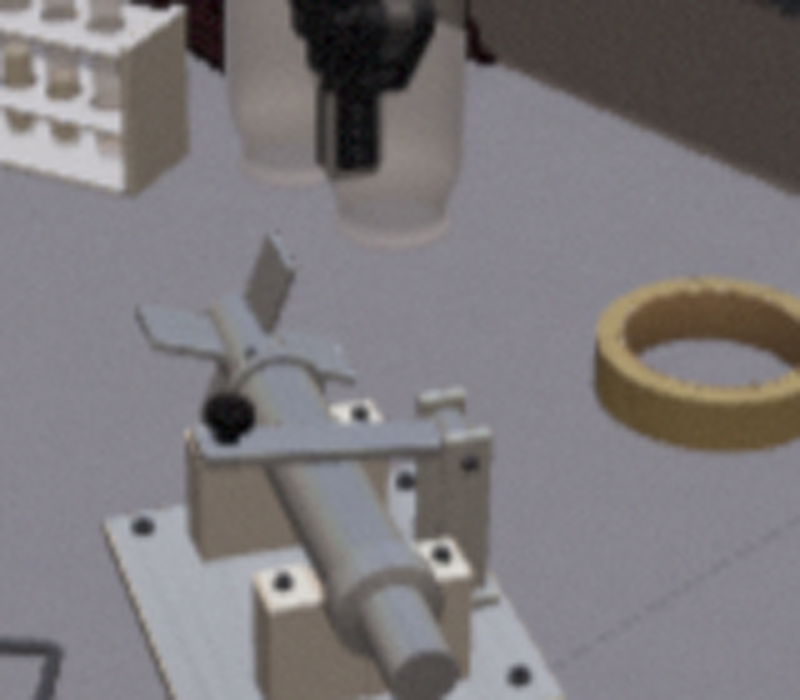

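View pics/w4.png

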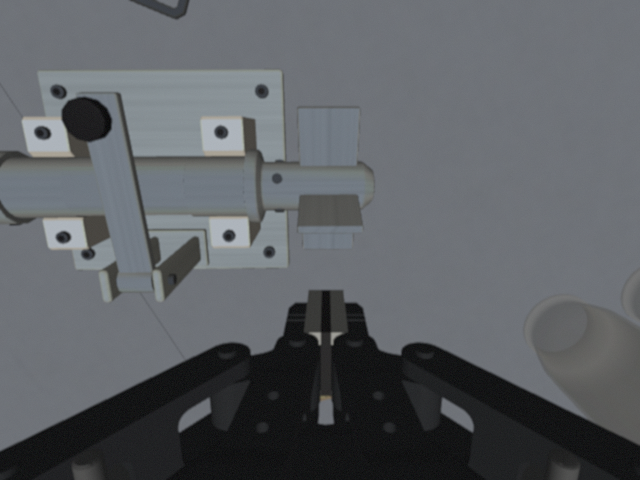

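```bash
python3 -m pendant '0 0 2.3 0;0 0 2.3 0;0 -0.8 0 0;0 -0.8 0 0;0 -0.8 0 0;0 -0.8 0 0' ; python3 -c "
from h import *
to(.036,0.103,.085); snap('scene','s5.png',(260,180,420,320),5)"
```

```text
clock: 5.0
tcp_pos: [0.5621, 0.0776, 0.0853]
orientation: [2.667, 1.651, 0.035]
contact_force: [2.0, 0.0, 1.2]
grip_width: -0.0001
shift cm [0.92 2.24 0.08] yaw tool-y vs stand x -0.7 at [0.0134 0.0941 0.0853] F [1.8 0.9 1.2] t 5.0
```

View pics/s5.png

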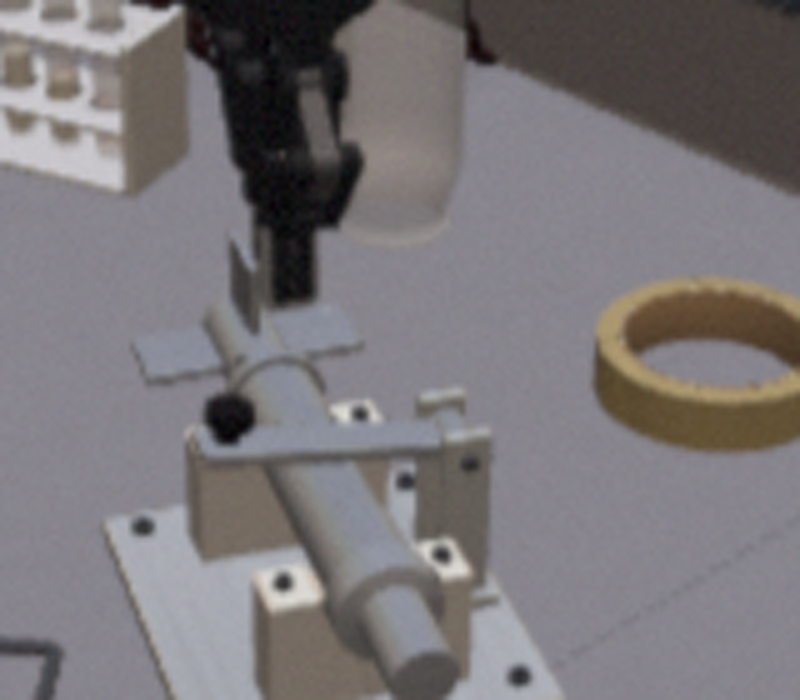

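```bash
python3 -m pendant '0.3 -0.8 0 0;0.3 -0.8 0 0;0.2 -0.8 0 0;0.2 -0.6 0 0;0 0 0 0' ; python3 -c "
from h import *
to(.036,0.103,.085); snap('scene','s6.png',(260,180,420,320),5)"
```

```text
clock: 5.47
tcp_pos: [0.5361, 0.104, 0.0879]
orientation: [2.665, 1.654, 0.041]
contact_force: [-0.0, 0.5, 0.2]
grip_width: 0.0002
shift cm [-0.3   5.74  0.39] yaw tool-y vs stand x -0.6 at [-0.0214  0.1066  0.0879] F [-0.2  0.4  0.2] t 5.47
```

View pics/s6.png

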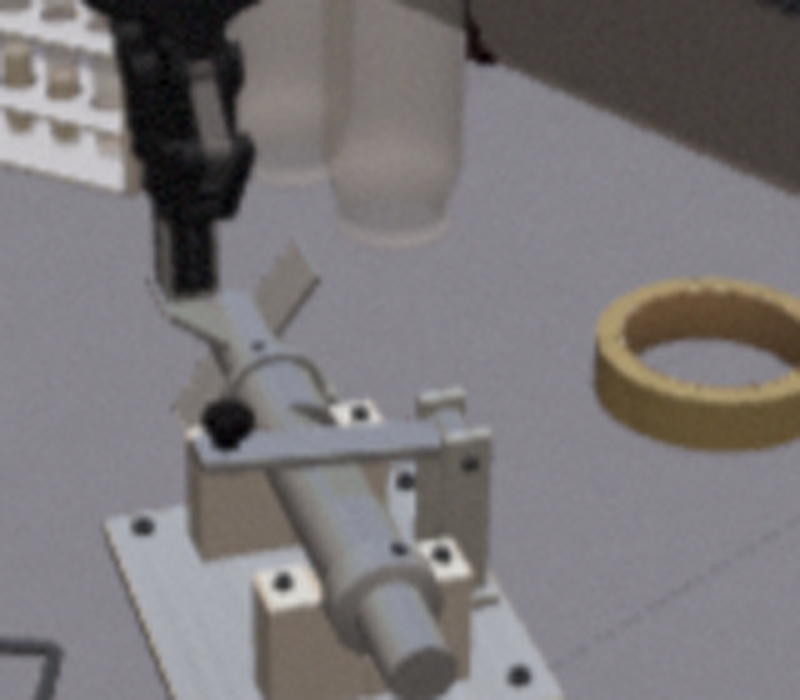

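```bash
python3 -m pendant '0 0 -2.5 0;0 0 -2 0;0 3.2 0 0;0 3.2 0 0;0 0.6 0 0;0 0 2.2 0;0 0 2.0 0' ; python3 -c "
from h import *
to(.036,0.105,.085); snap('scene','s7.png',(260,180,420,320),5);snap('wrist','w7.png')"
```

```text
clock: 6.1
tcp_pos: [0.6034, 0.0735, 0.0966]
orientation: [2.661, 1.658, 0.048]
contact_force: [-0.7, 0.5, -0.5]
grip_width: 0.0001
shift cm [-0.36 -1.66  1.11] yaw tool-y vs stand x -0.4 at [0.0524 0.1083 0.0966] F [-0.9  0.1 -0.5] t 6.1
```

View pics/w7.png

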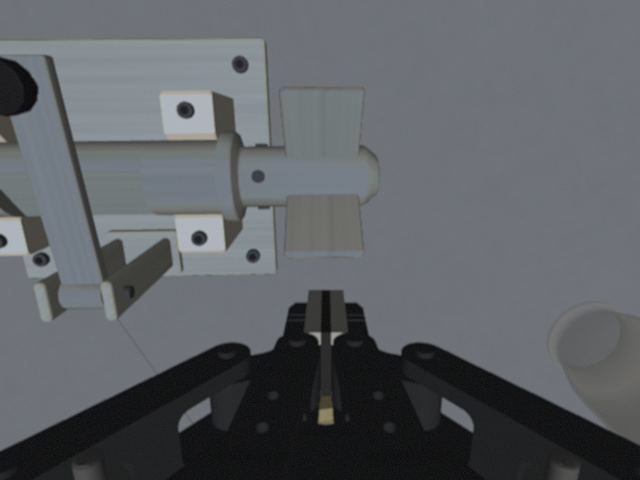

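View pics/s7.png

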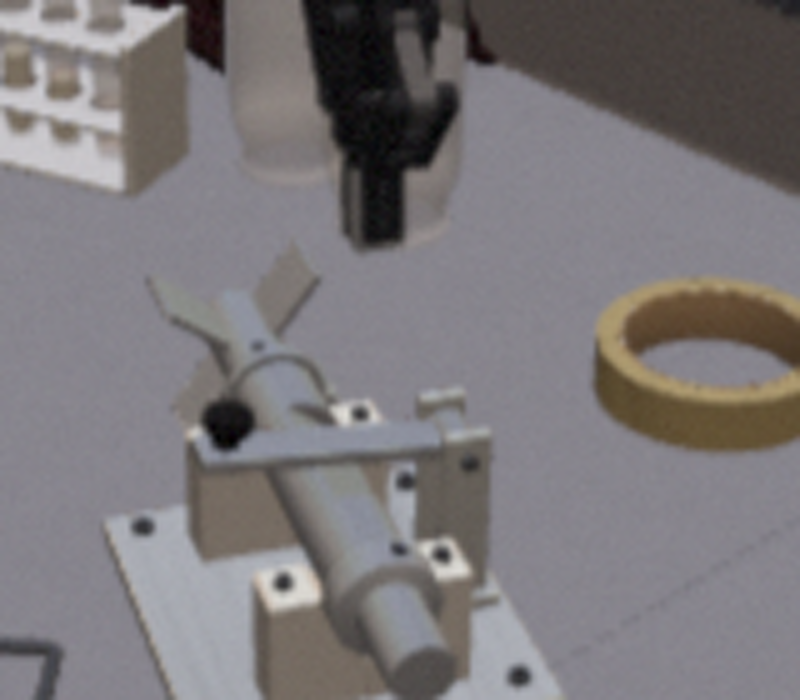

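```bash
python3 -m pendant '-0.2 -1.2 0.6 0;0.1 -0.8 0 0;0.1 -0.7 0 0;0.1 -0.6 0 0;0.1 -0.5 0 0' ; python3 -c "
from h import *
to(.013,0.105,.088); snap('scene','s8.png',(260,180,420,320),5)"
```

```text
clock: 6.62
tcp_pos: [0.567, 0.0923, 0.0899]
orientation: [2.663, 1.658, 0.04]
contact_force: [1.7, -1.1, -1.6]
grip_width: -0.0001
shift cm [-0.45  0.16  0.19] yaw tool-y vs stand x -0.5 at [0.0114 0.1095 0.0899] F [ 1.9 -0.2 -1.6] t 6.62
```

View pics/s8.png

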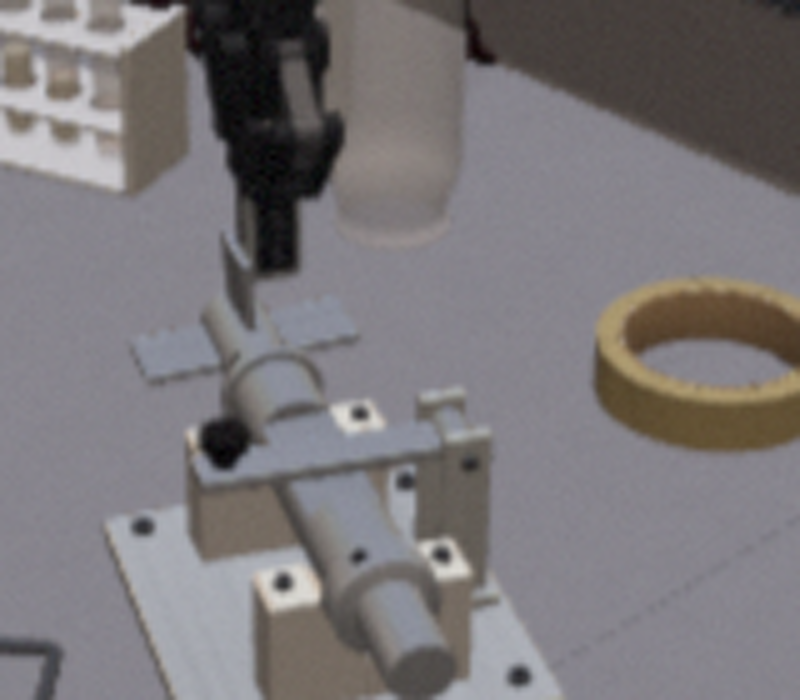

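```bash
python3 -m pendant '0 1 0 0;0 0 -2.5 0;0 0 -2.5 0;-2.5 -1 0 0;-3.0 -1.5 0 0;0 0 0 0' ; python3 -c "
from h import *
to(-.036,0.003,.105); snap('scene','s9.png',(260,180,420,320),5);snap('wrist','w9.png')"
```

```text
clock: 7.17
tcp_pos: [0.5308, 0.0502, 0.1429]
orientation: [2.658, 1.665, 0.045]
contact_force: [-0.6, -0.3, -1.0]
grip_width: -0.0002
shift cm [-5.37 -3.37  3.61] yaw tool-y vs stand x -0.2 at [-0.0029  0.0558  0.1429] F [-0.4 -0.5 -1. ] t 7.17
```

View pics/s9.png

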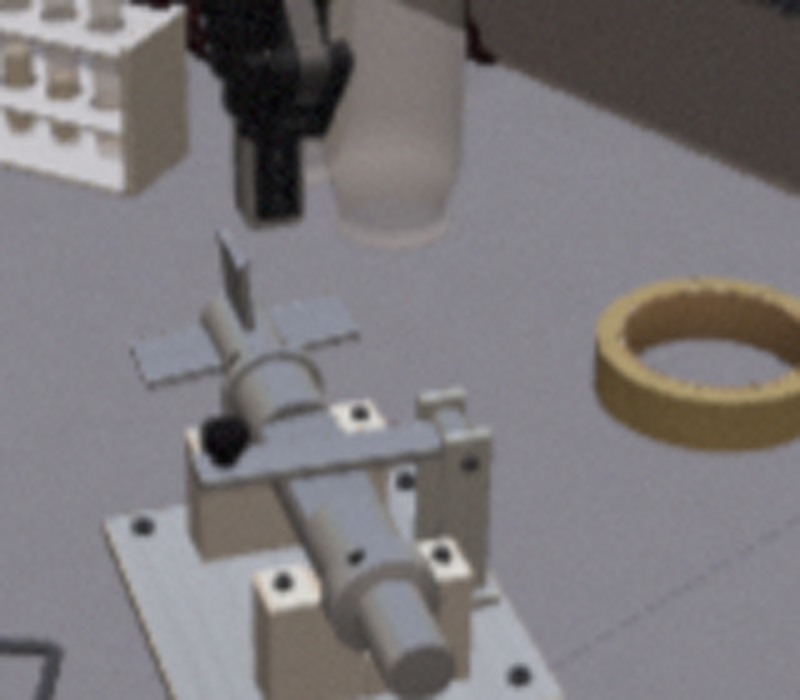

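View pics/w9.png

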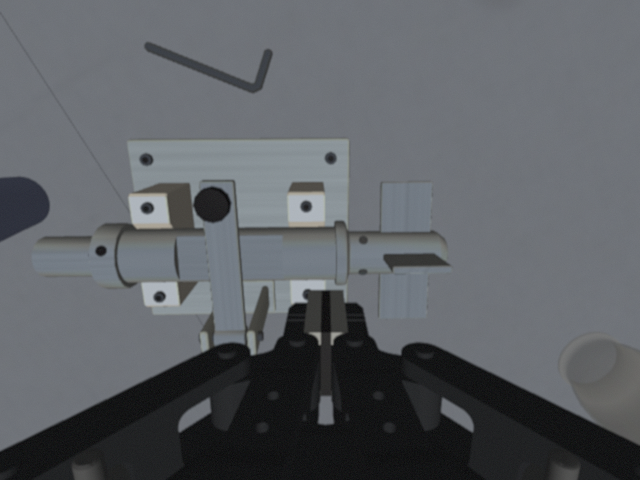

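```bash
python3 -c "
from h import *
o=r.get_obs();g=r.grab_frame('wrist'); k=atz(g,212,204,.093,o);print(L(k)); s=r.grab_frame('scene'); print('tri',L(tri(ray(g,212,204,o),ray(s,260+225/5,180+438/5))))"
python3 -m pendant '-2.7 -1.6 0 0;-2.2 -1.4 0 0;0 0 1.5 0;0 0 0.8 0;0 0 0 0'
python3 -c "
from h import *
to(-.036,0.003,.0915)"
```

```text
[-0.03491269  0.00655595  0.093     ]
tri [-0.03449158  0.00520725  0.08759684]
clock: 7.78
tcp_pos: [0.4917, 0.0271, 0.1176]
orientation: [2.648, 1.678, 0.058]
contact_force: [-0.3, 0.6, 0.0]
grip_width: 0.0004
shift cm [-1.57 -0.87  2.55] yaw tool-y vs stand x 0.4 at [-0.0281  0.018   0.1176] F [-0.5  0.4  0. ] t 7.78
```

```bash
python3 -m pendant '-0.7 -0.4 0 0;-0.7 -0.4 0 0;0 0 0.8 0;0 0 0.6 0;0 0 0.4 0;0 0 0.2 0'
python3 -c "
from h import *
to(-.036,0.004,.0915)"
```

```text
clock: 8.28
tcp_pos: [0.4815, 0.0192, 0.0961]
orientation: [2.644, 1.681, 0.061]
contact_force: [0.4, 0.7, 0.2]
grip_width: 0.0003
shift cm [-0.26 -0.23  0.44] yaw tool-y vs stand x 0.6 at [-0.0338  0.0064  0.0961] F [0.  0.8 0.2] t 8.28
```

```bash
python3 -m pendant '-0.1 0 0.2 0;0 0 0.2 0;0 0 0.2 0'
python3 -m pendant '0 0 0.2 0'
python3 -c "
from h import *
to(-.036,0.004,.0915);snap('scene','s10.png',(260,180,420,320),5)"
```

```text
clock: 8.53
tcp_pos: [0.4812, 0.0187, 0.0905]
orientation: [2.646, 1.682, 0.059]
contact_force: [-15.6, -1.4, 49.9]
grip_width: 0.0004
clock: 8.62
tcp_pos: [0.4813, 0.0187, 0.0906]
orientation: [2.648, 1.682, 0.059]
contact_force: [-13.8, -1.5, 43.9]
grip_width: 0.0003
shift cm [-0.19 -0.22 -0.1 ] yaw tool-y vs stand x 0.6 at [-0.0338  0.0059  0.0906] F [-11.8  -7.3  43.9] t 8.62
```

View pics/s10.png

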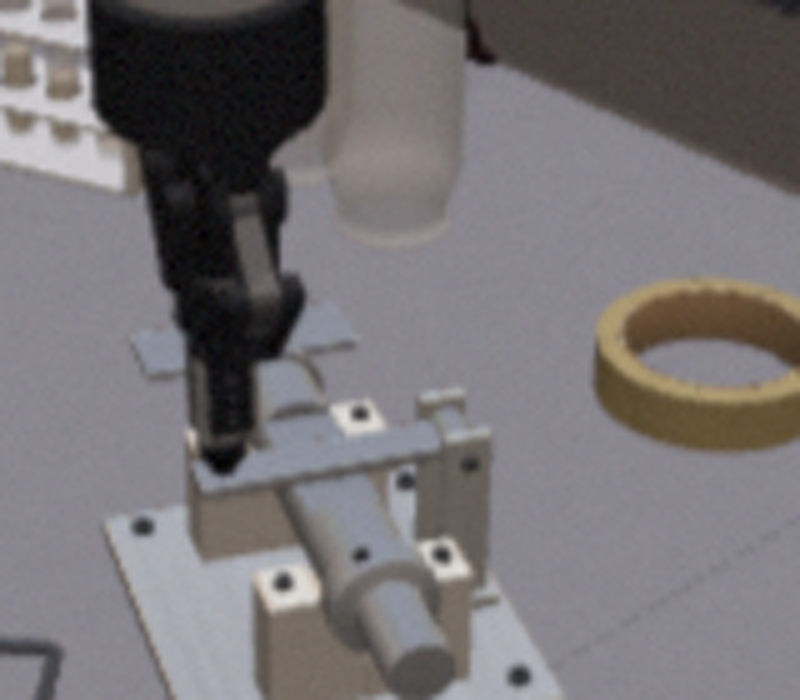

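```bash
python3 -m pendant '0 0 -0.3 0;0 0 -1.5 0;0 0 -3 0;0 0 -3 0;1 1 0 0;2.5 3 0 0;0 3 0 0;0 0 0 0'
python3 -c "
from h import *
to(-.036,0.004,.0915);snap('scene','s11.png',(260,180,420,320),5);snap('wrist','w11.png')"
```

```text
clock: 9.33
tcp_pos: [0.5595, 0.0193, 0.1777]
orientation: [2.647, 1.683, 0.066]
contact_force: [-0.4, -0.3, 0.0]
grip_width: 0.0
shift cm [-3.85 -7.5   8.31] yaw tool-y vs stand x 0.6 at [0.0364 0.0405 0.1777] F [-0.2 -0.4  0. ] t 9.33
```

View pics/s11.png

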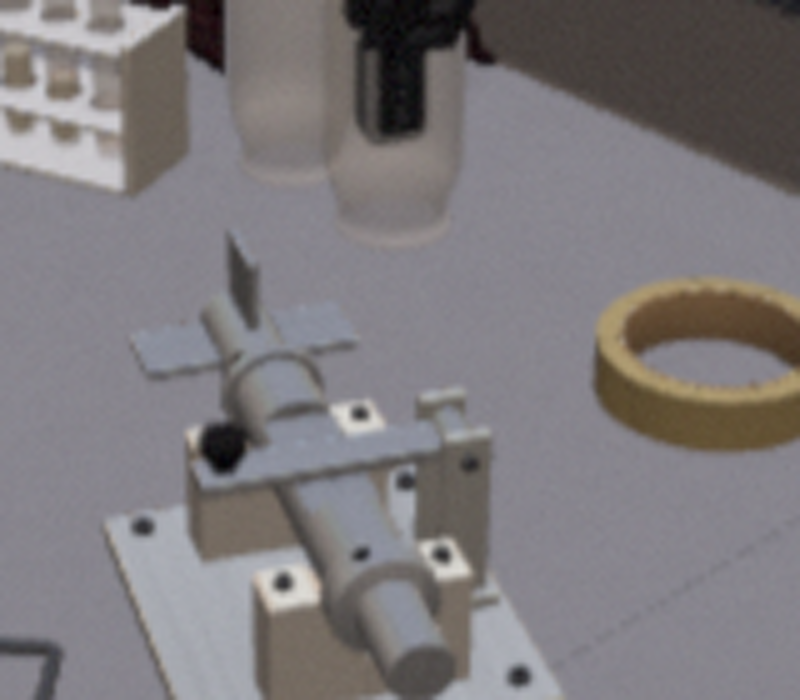

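View pics/w11.png

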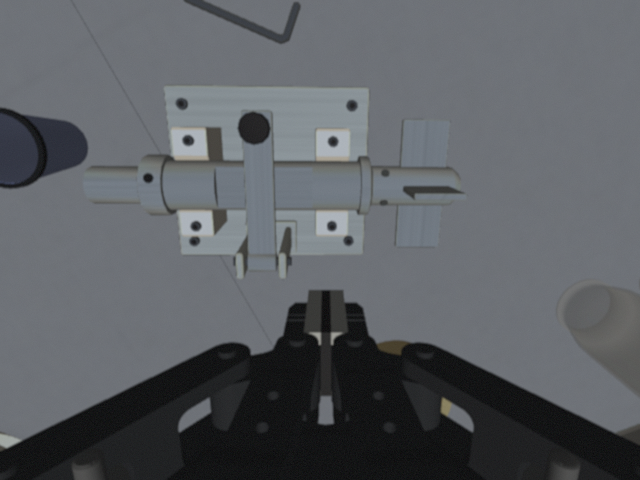

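```bash
python3 -m pendant '3.5 2.5 0 0;3 2.5 0 0;0 0 0 0;0 0 0 0'
python3 -c "
from h import *
to(.08,0.105,.17);o,g=snap('wrist','w12.png',(220,100,480,295),3);o,t=snap('top','t12.png',(280,170,440,310),5)
cam,_=ray(g,320,240,o); print('cam',L(cam))
for ph in (-8,-4,0,4,8):
  a=np.radians(ph); f=lambda rr,b,y:np.round((np.array(proj(g,W((rr*np.sin(b),y,.062+rr*np.cos(b))),o))-(220,100))*3)
  print(ph,'up tip',f(.042,a,.089),f(.042,a,.119),'-x tip',f(.042,a-np.pi/2,.105),'+x',f(.042,a+np.pi/2,.105))
"
```

```text
clock: 9.77
tcp_pos: [0.6201, 0.058, 0.1749]
orientation: [-2.647, -1.68, -0.043]
contact_force: [-2.1, -0.3, 0.3]
grip_width: -0.0002
shift cm [0.32 0.59 0.5 ] yaw tool-y vs stand x 0.6 at [0.0741 0.1016 0.1749] F [-1.8 -1.2  0.3] t 9.77
cam [0.00440439 0.09845498 0.31750098]
-8 up tip [228.  29.] [402.  31.] -x tip [ 316. -143.] +x [313. 273.]
-4 up tip [229.  47.] [401.  49.] -x tip [ 316. -148.] +x [313. 272.]
0 up tip [229.  65.] [401.  67.] -x tip [ 317. -151.] +x [313. 271.]
4 up tip [229.  82.] [400.  84.] -x tip [ 317. -153.] +x [312. 268.]
8 up tip [229. 100.] [400. 101.] -x tip [ 317. -155.] +x [312. 265.]
```

View pics/w12.png

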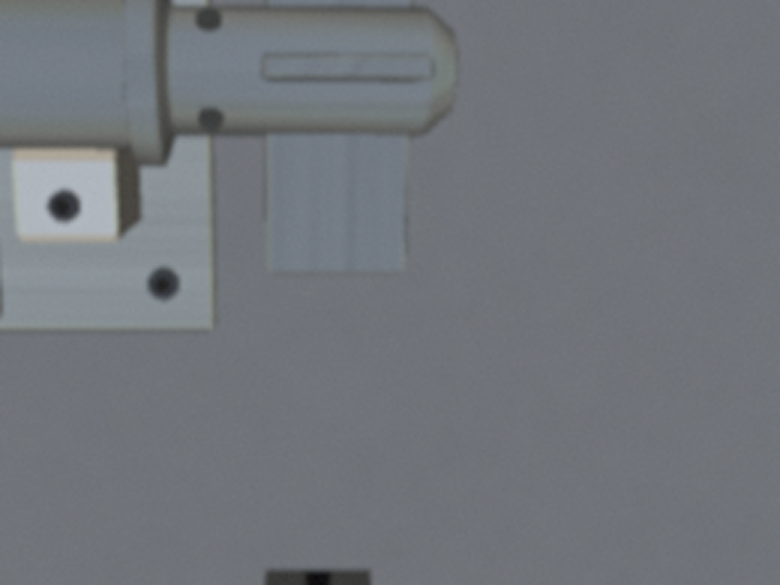

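View pics/t12.png

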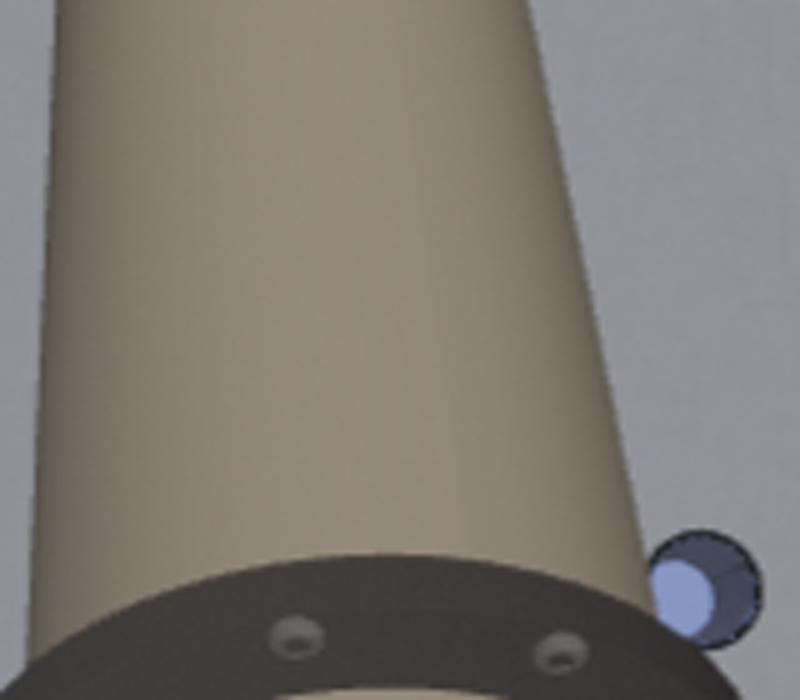

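```bash
python3 -m pendant '0 2 -3 0;0 2 -3 0;0 0 0 0;0 0 0 0'
python3 -c "
from h import *
o,s=snap('scene','s13.png',(285,240,365,300),10)
for j in(0,.03,.06,.13):
  f=lambda a,b,y:np.round((np.array(proj(s,W((.048-a*np.cos(j)+b*np.sin(j),y,.0745+a*np.sin(j)+b*np.cos(j)))))-(285,240))*10)
  print(j,'end low/top at y-9',f(.094,-.003,-.009),f(.094,.003,-.009),'near hinge top',f(.015,.003,-.009),'knobtop',f(.084,.017,0))
print(o['contact_force'])
"
```

```text
clock: 10.2
tcp_pos: [0.6484, 0.0375, 0.235]
orientation: [-2.644, -1.676, -0.03]
contact_force: [-0.6, 0.1, -1.0]
grip_width: -0.0
0 end low/top at y-9 [162. 408.] [161. 379.] near hinge top [601. 305.] knobtop [202. 273.]
0.03 end low/top at y-9 [161. 395.] [161. 365.] near hinge top [602. 303.] knobtop [205. 261.]
0.06 end low/top at y-9 [161. 381.] [162. 352.] near hinge top [602. 301.] knobtop [208. 248.]
0.13 end low/top at y-9 [162. 349.] [166. 319.] near hinge top [604. 296.] knobtop [218. 218.]
[-0.59209185  0.10295692 -1.00861647]
```

View pics/s13.png

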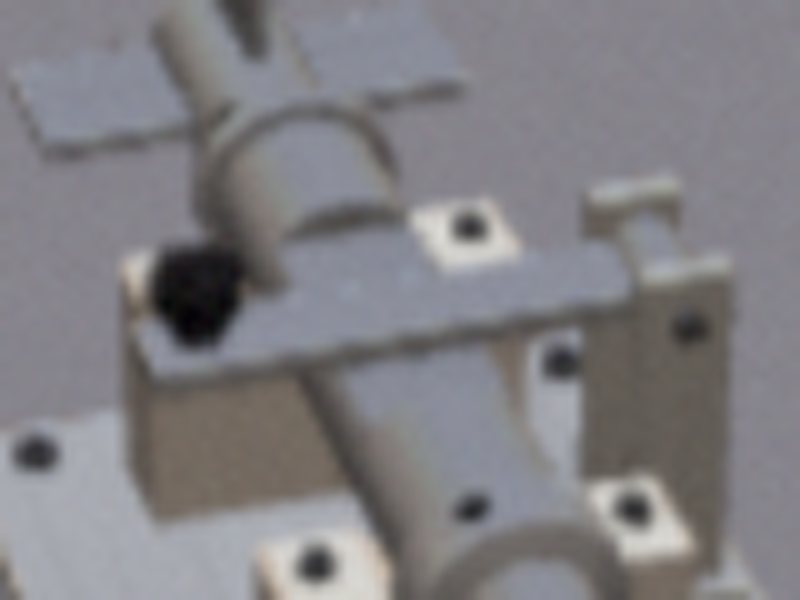

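```bash
python3 -c "
from bench import r
r.hand_in(); print(r.get_obs()['clock'])"
```

```text
the job is handed in; nothing more can be done
the job is handed in; nothing more can be done
```

The keeper bar now lies level on the shaft's flat, which faces up. I handed the job in with the arm clear, at about 10 s of the 64 s.

I tipped the keeper over onto the shaft first. Then I rolled the shaft about 110 degrees with two pushes on the upper impeller blades, until the bar dropped onto the flat. The shaft was left a few degrees past level, so I pressed the knob to true it.

**Last checks:**
- **Flat:** seen from above, the blade over the flat stands upright to within about 1 degree.
- **Keeper:** the bar's edge in the scene image fits joint 0 to within about 0.02 rad, so it is not on the round (0.13 rad).
- **Shaft:** it still lies in both V-blocks.
- **Bystanders:** I touched none of the other objects. The cup stands in the same place in the images; I made no separate final check of the bottles and tape roll.

**What went wrong:** the press on the knob, made with the fingertips, reached about 50 N at the wrist instead of the intended 10 to 16 N. I backed off at once, and the wrist limit is 120 N. It went over the 40 N set for the arm and gripper body, but only the fingertips were touching.

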